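# Screw the lid home on the salt crock

### The job

The lid of the salt crock only sits loose on the crests of its thread. Without lifting it off, turn it gently backwards (anticlockwise seen from above) until you feel it drop into the thread, then screw it clockwise, down against the rubber seal, until it stops. Never force the lid against the crock, leave it level and let go, and do not disturb the potatoes or the pan.

Things in the scene. Friction and masses are not known exactly. Their poses are not given: they have to be found in the camera images.
- crock: white ceramic salt crock on a square dark wooden foot 130 x 130 x 20 mm, fixed to the chopping board, belly 104 mm wide. Origin: centre of the foot's underside, z up along the axis. The hard rim of its mouth, 78 mm across outside, is 140 mm above the origin.
- rim (a point): centre of the crock's mouth at the height of the hard rim, axes as the crock's. A black rubber seal ring lies on the rim, standing 3 mm above it; it gives about 1 mm per 4 N. The lid has about 1 mm of sideways play in the mouth.
- thread (a point): on the axis, 15 mm below the rim, axes as the crock's: a ring inside the mouth with 3 equal right-handed grooves 120 degrees apart, each with a 32 degree wide open entry, then clockwise of it a flat crest 78 degrees long over the groove, then a solid stop. How the ring is turned in the crock differs each time, is hidden by the lid and NOT given by any yaw. Harmed by more than 50 N from the lid.
- lid: round wooden screw-in lid, about 140 g. Origin: on its axis at the underside of the flange, z up. Flange 80 mm diameter, 8 mm thick; on it an upright grip bar 56 mm long (along x), 18 mm thick (along y), its top 40 mm above the origin; below it a plug 40 mm wide, 36 mm long with 3 lugs. At the start the lugs ride on the crests: origin 14.5 mm above the rim; clockwise is blocked.
- bar (a point): middle of the lid's grip bar, 30 mm above the lid's origin, 22 mm above the flange's top, 10 mm below the bar's top; axes as the lid's. A lid held firmly by a stiff hand does not fall into the thread by itself: press down lightly while turning or hold it loosely. The lugs bear 25 mm from the axis: a turning moment of 0.5 N m against a stop presses with about 20 N in all.
- plug_end (a point): centre of the plug's lower end, 36 mm below the lid's origin. Turned anticlockwise by 13 to 65 degrees (differs) the lugs reach the entries and the lid drops about 9 mm, to 5 to 7 mm above the rim; some 14 degrees further a stop blocks it. Then clockwise by 75 to 95 degrees it sinks, at the end against the seal, to a solid stop about 1 mm above the rim, and stays there by itself.
- potato_a: brown potato, 115 x 64 mm, lying on the board; leave alone
- potato_b: brown potato, 100 x 58 mm, lying on the board; leave alone
- pan: steel saucepan, 180 mm diameter, 85 mm tall, long handle along its -x; leave alone
Mind the look-alikes: they are no part of the job. Leave any white look-alike of the lid alone.

How it is judged (in metres and radians):
On the way, in this order (a step that is already met when the one before it is completed fails the run):
1. the lid has dropped into the thread: flange between 3.5 and 8.5 mm above the rim, on the crock's axis within 2.5 mm (z of lid in the frame of rim between 0.0035 and 0.0085 m and horizontal distance between lid and rim below 0.0025 m), for 0.1 s.
2. the lid is screwed down: flange less than 1.9 mm above the rim (z of lid in the frame of rim below 0.0019 m), for 0.2 s.
At the end, for the whole second after the job is handed in: The lid sits screwed home in the crock: flange's underside less than 1.9 mm above the hard rim, on its axis within 2.5 mm, level within 0.03 rad, at rest and released (z of lid in the frame of rim below 0.0019 m and horizontal distance between lid and rim below 0.0025 m and angle between lid's own z axis and vertical below 0.03 rad and linear speed of lid below 0.01 m/s and angular speed of lid below 0.1 rad/s); the robot touches nothing.
It fails at once if lid and crock pressed on each other with more than 50 N (contact force between lid and crock above 50 N).
It fails at once if the lid lifted out of the mouth (flange more than 22 mm above the rim) (z of lid in the frame of rim above 0.022 m).
It fails at once if a potato or the pan moved by more than 20 mm (distance of any of potato_a, potato_b, pan from where it was at the start of the episode above 0.02 m).
It also fails if it takes over 72 s, if anything falls off the work surface, if the arm or the gripper's body presses on something with over 40 N, if the wrist force passes 120 N, or if a joint passes its speed limit or range.

### The arm

A 6-joint arm with a two-finger parallel gripper is mounted at the origin on the work surface. World frame = base frame: x ahead of the robot, y to its left, z up, the work surface at z = 0. Lengths are in mm, angles in rad, forces in N, time in s.
With the tool pointing down it reaches from about 350 to 875 mm from the base axis. Payload 4.2 kg.
Tool frame: the origin (TCP) lies midway between the tips of the shut fingers; the grasp point (between the pads) lies 19 mm behind it (arm.tcp_to_grasp is the distance from the TCP to the grasp point, in mm); z points along the fingers, y is the line along which they close (so a half turn about z gives the same grasp; the last joint's range is limited). The gripper opens to 85 mm and grips with 20 to 120 N. Pads are 22 mm wide; open, the fingers measure 114 mm over their backs; the gripper's body (76 mm by 85 mm) begins 54 mm behind the grasp point. The pads swing forward as they close: fully open they stand 13 mm farther back than shut.
Start: joints at [1.387, 0.385, 0.008, 0, -1.194, -0.259], TCP at [267.761, 564.715, 197.812] pointing down, gripper open.
Joint ranges: [-3.14, 3.14], [-1.21, 2.06], [-1.07, 1.41], [-3.16, 2.05], [-2.99, -0.16], [-3.1, 3.1]. Speed limits (rad/s): [2.79, 2.79, 3.14, 3.14, 3.14, 3.14].

### API

Orientations are given as a unit quaternion [x, y, z, w].
In Python, from bench import arm, imaging, job, models gives the robot as it stands.
- The arm moves only by the tool arm_command, never from a script. Its argument "rows" is a list of rows, each an object with "grip": the opening, from 0 (shut) to 1 (fully open); "linear": the shift along the tool's x, y, z in mm, a list of three; "rot": the turn, a rotation vector about the tool's x, y, z in rad, a list of three. In form: [{"grip": grip, "linear": [tx, ty, tz], "rot": [rx, ry, rz]}, ...]. A call has 1 to 10 rows; each row is the pose to reach, as a shift and turn from the pose commanded when the call began, along the tool's axes at that moment; what a row does not reach only later rows make up. A row lasts 1/8 s, in which the tool goes at most 62.5 mm and 10.7 degrees, less where a joint would pass 70% of its speed; a pose out of reach is approached as far as the arm can. A call with a gripper value outside its range is refused whole. The fingers move at their own pace and stop on an object; the grip force is fixed at half the most. Time passes only in rows, so rows that repeat a pose let the fingers close. It gives the time, the measured TCP pose, the force, the opening and the grip force at its end, in the units of the state.
- arm.read_state(): the state, without advancing time (a new reading comes with each control period).
- imaging.get_image(name): name is "scene" or "top" or "wrist"; returns a dict with "frame" (480x640x3 uint8, red, green, blue), "fx", "fy", "cx", "cy" (pixels), "extrinsics" (4x4, takes a point from world to camera coordinates); the wrist camera has in their place "T_tool_cam" (4x4, takes a point from camera to tool coordinates, whose origin is the TCP and whose axes are the flange's). Camera axes: x right, y down, z forward; pixel columns grow to the right and rows downward; lengths in mm; the calibration is good to about 2 mm. A picture is of the moment at which its call begins: read the wrist's pose just before it. There is no depth.
- job.job_done(): hands the job in; it is judged then, once.
Trained networks look in a picture, given as the dict that the camera call returned (one of the last four; its "shot" number tells which), for a name from the list of things; names that differ only in an ending like _2 or _b are one class to them, and where a whole thing is asked for, a point or a joint stands for the part that bears it (a point fixed in the world has none). Each returns a list of dicts, best first, with "score" (0 to 1); they miss things now and then, are a little off and sometimes report something else, mostly with a low value. They report only what shows in the picture. A call takes as long as a camera call. They do not tell look-alikes from the thing itself.
- models.spot_in(picture, query): "rect" ([left, top, right, bottom] in pixels, round what is visible of it).
- models.tip_of(picture, query): "pixel" ([column, row] in pixels: a listed point, or the origin of a listed thing).
The state is a dict: "clock": time; "joints": joint angles; "joint_vel": joint speeds; "joint_efforts": joint torques, N m; "position": TCP position; "ee_rot": TCP orientation; "contact_force": force on the tool from outside, world axes, zero at the start; "wrist_torque": the same for the moment, N m; "gripper_width": finger opening in mm; "grasp_force": force on a finger pad.
Only numpy, scipy, OpenCV 4.12 (cv2) and the standard library are available. Lean on these libraries where they do the work, as an engineer would, in place of code of your own. Each camera call takes 0.05 s, during which the arm holds its last target. There are 200 camera calls.

## Working session

There is one attempt and no reset: what is moved stays moved. The work goes in short steps, Python scripts to look and compute and a tool call to move; the robot and the scene stay as the last step left them, time stands still between calls to the robot, and variables do not carry over. Pictures are saved under pics/ and viewed, at most 12 in all, crops included, and the job is handed in when it is done.

Besides the shell and the picture viewer there is one more tool, called after "Request:" as name(argument=value, ...) on one line, values as JSON. arm_command: Moves the arm, as the interface text tells. Its arguments: {"type":"object","properties":{"rows":{"type":"array"}},"required":["rows"]}

```bash
mkdir -p pics; cat > h.py <<'E'
import numpy as np, cv2
from bench import arm, imaging, job, models
def save(p,n): cv2.imwrite('pics/'+n,p['frame'][:,:,::-1])
E
python3 - <<'E'
from h import *
s=arm.read_state(); print(s)
a=[]
for n in ['scene','top','wrist']:
    p=imaging.get_image(n); a.append(p['frame'])
    print(n,{k:np.round(v,3).tolist() for k,v in p.items() if k not in('frame',)})
    for q in ['lid','crock']: print(q,[(np.round(d['rect']),round(d['score'],2)) for d in models.spot_in(p,q)[:4]])
    for q in ['bar','lid']: print(q,[(np.round(d['pixel'],1),round(d['score'],2)) for d in models.tip_of(p,q)[:4]])
im=np.hstack(a[:2]); cv2.imwrite('pics/a.png',cv2.resize(np.vstack([im[:, :640],im[:,640:]]),(600,900))[:, :, ::-1][:450])
cv2.imwrite('pics/scene.png',a[0][:,:,::-1]);cv2.imwrite('pics/top.png',a[1][:,:,::-1]);cv2.imwrite('pics/wrist.png',a[2][:,:,::-1])
E
```

```text
{'clock': 0.0, 'joints': array([ 1.38658146e+00,  3.85594100e-01,  6.63579061e-03, -5.19631702e-04,
       -1.19397717e+00, -2.58616622e-01]), 'joint_vel': array([-0.00042511,  0.00142749, -0.00051525,  0.00126044, -0.00083056,
        0.00151293]), 'joint_efforts': array([-1.14128616e-03, -3.92291200e+01,  1.88398182e+01,  4.18628097e+00,
       -4.70735933e-03,  1.10351472e-06]), 'position': array([267.50293057, 564.14400338, 196.69982515]), 'ee_rot': array([ 9.75565871e-01, -2.19704411e-01, -2.01537631e-04,  1.07781783e-03]), 'contact_force': array([ 0.03617629, -0.07370016,  0.5511089 ]), 'wrist_torque': array([ 0.03028563,  0.02206149, -0.03984973]), 'grasp_force': 0.0, 'gripper_width': 85.40007865173656}
scene {'fx': 466.557, 'fy': 466.557, 'cx': 318.782, 'cy': 239.727, 'extrinsics': [[0.873, 0.488, 0.004, -359.974], [0.376, -0.667, -0.644, -135.926], [-0.311, 0.564, -0.765, 1234.588], [0.0, 0.0, 0.0, 1.0]], 'shot': 1}
lid [(array([362., 218., 399., 257.]), 0.81), (array([305., 462., 348., 480.]), 0.76), (array([170., 264., 208., 306.]), 0.57), (array([361., 161., 403., 198.]),
[... 412 characters left out ...]
 0.0, 1.0]], 'shot': 2}
lid [(array([374., 329., 411., 366.]), 0.92), (array([461., 139., 495., 170.]), 0.72), (array([284., 164., 322., 203.]), 0.69), (array([274., 168., 336., 229.]), 0.5)]
crock [(array([271., 168., 338., 232.]), 0.87)]
bar [(array([480.1, 150. ]), 0.9), (array([394.1, 343.9]), 0.86), (array([299.2, 188.3]), 0.65), (array([300.7, 178.7]), 0.64)]
lid [(array([479.2, 153.4]), 0.94), (array([394.9, 344.6]), 0.81), (array([303.3, 184.5]), 0.58)]
wrist {'fx': 340.09, 'fy': 340.09, 'cx': 317.463, 'cy': 241.749, 'T_tool_cam': [[0.0, -0.96, -0.281, 72.141], [1.0, -0.0, 0.001, 0.326], [-0.001, -0.281, 0.96, -175.409], [0.0, 0.0, 0.0, 1.0]], 'shot': 3}
lid []
crock []
bar []
lid []
```

View pics/scene.png

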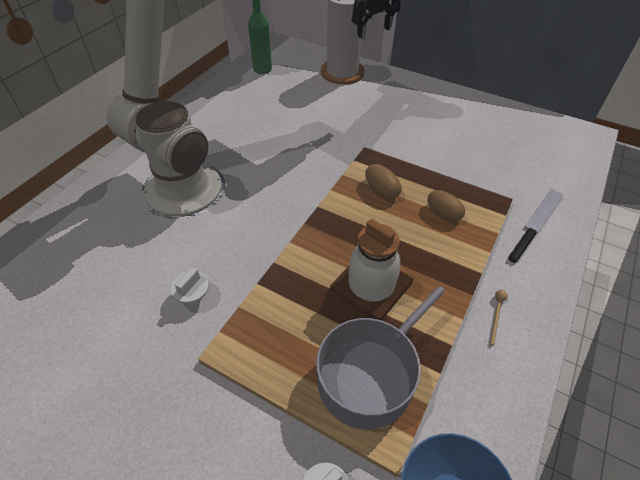

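View pics/top.png

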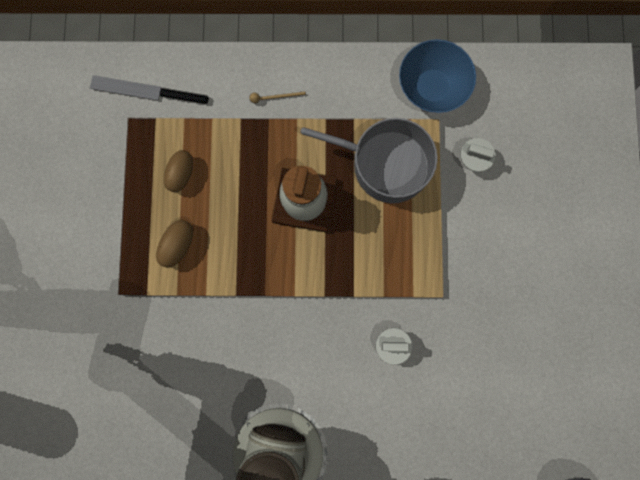

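The scene shows the wooden lid on the crock at scene (378,240) and top (301,185). White look-alikes sit at top (479,153) and (394,345), and scene (190,283) and (325,470). Only the brown lid on the crock fits the description. I'll confirm it in an enlarged crop.

```bash
cat >> h.py <<'E'
from scipy.optimize import least_squares
def proj(p,X):
    E=p['extrinsics']; c=E[:3,:3]@X+E[:3,3]
    return np.array([p['fx']*c[0]/c[2]+p['cx'],p['fy']*c[1]/c[2]+p['cy']])
def ray(p,uv,z):
    E=p['extrinsics'];R=E[:3,:3];o=-R.T@E[:3,3]
    d=R.T@np.array([(uv[0]-p['cx'])/p['fx'],(uv[1]-p['cy'])/p['fy'],1]); return o+d*(z-o[2])/d[2]
E
python3 - <<'E'
from h import *
s=imaging.get_image('scene');t=imaging.get_image('top')
c=[cv2.resize(f,(400,400),interpolation=cv2.INTER_CUBIC) for f in (s['frame'][205:285,335:415],t['frame'][150:230,262:342])]
cv2.imwrite('pics/c1.png',np.hstack(c)[:,:,::-1])
for q in ['crock','rim','lid','bar']:
  for n,p in (('s',s),('t',t)): print(q,n,[(np.round(d['pixel'],1).tolist(),round(d['score'],2)) for d in models.tip_of(p,q)[:4]])
for us,ut in (((383.3,228.6),(299.2,188.3)),((383.3,228.6),(300.7,178.7)),((377.1,239.7),(303.3,184.5))):
  r=least_squares(lambda X:np.r_[proj(s,X)-us,proj(t,X)-ut],[600,0,150]); print(r.x.round(1),r.fun.round(1))
E
```

```text
crock s [([370.2, 283.8], 0.69)]
crock t [([304.2, 201.1], 0.57)]
rim s [([378.5, 244.8], 0.79)]
rim t []
lid s [([379.1, 242.7], 0.8), ([377.5, 249.7], 0.38)]
lid t [([305.0, 184.9], 0.9), ([481.8, 156.2], 0.77), ([392.1, 347.9], 0.64)]
bar s [([381.5, 230.9], 0.79), ([189.5, 280.5], 0.76)]
bar t [([303.1, 181.7], 0.94), ([395.3, 345.5], 0.89), ([482.4, 148.7], 0.56)]
[566.5 -45.2 196.5] [-4.6  0.9 -2.6 -4.2]
[575.7 -52.9 211.3] [-1.   0.2 -0.6 -0.9]
[570.  -57.7 181.4] [-0.3  0.1 -0.2 -0.3]
```

View pics/c1.png

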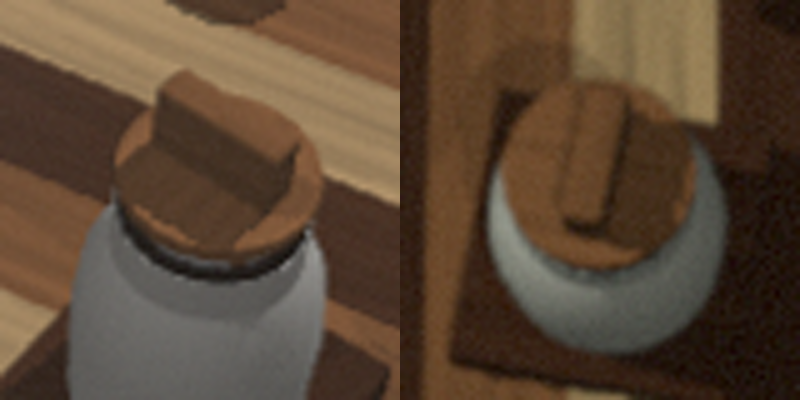

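The crop confirms the wooden lid. The bar's top face centre is at about (301,180) in the top image, running from (303.2,166.8) to (299.4,193.5). Now I'll compute its pose and the move.

```bash
cat >> h.py <<'E'
from scipy.spatial.transform import Rotation as Ro
def rel(target,Rt):
    s=arm.read_state(); R=Ro.from_quat(s['ee_rot'])
    return (R.inv().apply(np.array(target)-s['position'])).round(1),(R.inv()*Rt).as_rotvec().round(3)
def down(yaw): # tool x at world yaw, z down
    return Ro.from_matrix(np.array([[np.cos(yaw),np.sin(yaw),0],[np.sin(yaw),-np.cos(yaw),0],[0,0,-1]]).astype(float))
E
python3 - <<'E'
from h import *
t=imaging.get_image('top')
a,b=ray(t,(303.2,166.8),219),ray(t,(299.4,193.5),219); d=a-b
yaw=np.arctan2(d[1],d[0]); print(a,b,(a+b)/2,np.linalg.norm(d),np.degrees(yaw))
s=arm.read_state(); print(Ro.from_quat(s['ee_rot']).as_matrix().round(3))
c=(a+b)/2
for y in (yaw,yaw+np.pi,yaw-np.pi): print(y,rel([c[0],c[1],330],down(y)))
E
```

```text
[595.97263462 -59.03759392 219.        ] [542.20604651 -52.27123041 219.        ] [569.08934056 -55.65441216 219.        ] 54.19067883065622 -7.17279395695531
[[ 0.904 -0.428 -0.   ]
 [-0.428 -0.904 -0.   ]
 [-0.     0.    -1.   ]]
-0.1251888711160226 (array([ 538.1,  431.5, -132.2]), array([ 0.   ,  0.   , -0.318]))
3.0164037824737706 (array([ 538.1,  431.5, -132.2]), array([ 0.   , -0.   ,  2.824]))
-3.2667815247058156 (array([ 538.1,  431.5, -132.2]), array([ 0.   , -0.   ,  2.824]))
```

Request:
arm_command(rows=[{"grip": 1, "linear": [20, 16, -60], "rot": [0, 0, 0]}, {"grip": 1, "linear": [60, 48, -120], "rot": [0, 0, -0.06]}, {"grip": 1, "linear": [108, 86, -132], "rot": [0, 0, -0.12]}, {"grip": 1, "linear": [156, 125, -132], "rot": [0, 0, -0.2]}, {"grip": 1, "linear": [204, 164, -132], "rot": [0, 0, -0.3]}, {"grip": 1, "linear": [252, 202, -132], "rot": [0, 0, -0.318]}, {"grip": 1, "linear": [300, 240, -132], "rot": [0, 0, -0.318]}, {"grip": 1, "linear": [348, 279, -132], "rot": [0, 0, -0.318]}, {"grip": 1, "linear": [396, 318, -132], "rot": [0, 0, -0.318]}, {"grip": 1, "linear": [444, 356, -132], "rot": [0, 0, -0.318]}])

```text
clock: 2.55
position: [513.2, 58.4, 330.3]
ee_rot: [0.998, -0.062, 0.001, -0.0]
contact_force: [1.3, 0.9, 0.6]
gripper_width: 85.2
grasp_force: 0.0
```

Request:
arm_command(rows=[{"grip": 1, "linear": [49, 40, 0], "rot": [0, 0, 0]}, {"grip": 1, "linear": [94, 75, 0], "rot": [0, 0, 0]}, {"grip": 1, "linear": [94, 75, 0], "rot": [0, 0, 0]}, {"grip": 1, "linear": [94, 75, 0], "rot": [0, 0, 0]}])

```text
clock: 3.05
position: [596.5, -25.9, 329.5]
ee_rot: [0.998, -0.063, -0.0, 0.0]
contact_force: [0.2, 0.2, -0.3]
gripper_width: 85.4
grasp_force: 0.0
```

```bash
python3 - <<'E'
from h import *
s=arm.read_state(); print(s['clock'],s['position'],s['joints'].round(3),s['contact_force'],rel([569,-55.7,330],down(-.125)))
p=imaging.get_image('wrist'); save(p,'w1.png')
for q in ('bar','lid','rim'): print(q,[(np.round(d['pixel'],1).tolist(),round(d['score'],2)) for d in models.tip_of(p,q)[:3]])
E
```

```text
3.05 [596.45698429 -25.94569942 329.47978154] [ 0.227  0.28   0.178 -0.    -1.47   1.218] [ 0.22832545  0.18124192 -0.32616011] (array([-23.5,  33. ,  -0.5]), array([ 0.   ,  0.001, -0.   ]))
bar [([352.0, 247.2], 0.95)]
lid [([348.9, 238.6], 0.96)]
rim []
```

View pics/w1.png

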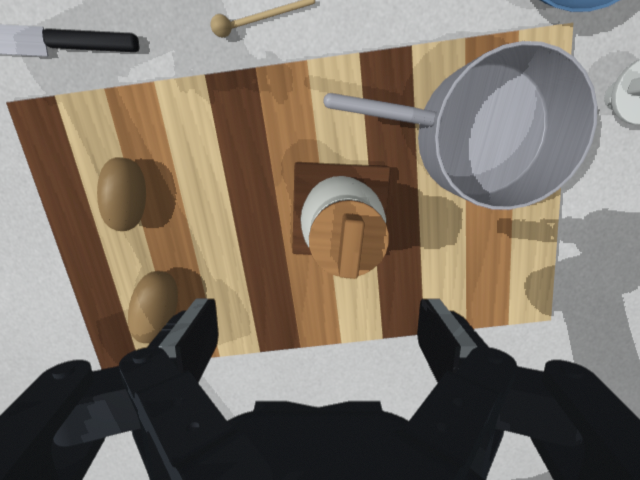

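The wrist view shows the lid at (348,238). The bar's top face runs from about (354,215) to (349,276), and the spot model puts the bar point at (352,247). Next I'll convert this to world coordinates.

```bash
cat >> h.py <<'E'
def wcam(p,s):
    T=np.eye(4);T[:3,:3]=Ro.from_quat(s['ee_rot']).as_matrix();T[:3,3]=s['position']
    p['extrinsics']=np.linalg.inv(T@p['T_tool_cam']); return p
E
python3 - <<'E'
from h import *
s=arm.read_state(); p=wcam(imaging.get_image('wrist'),s)
for uv,z in (((352,247.2),209),((348.9,238.6),179)): print(ray(p,uv,z))
# bar top face: brighter blob
f=p['frame'][195:290,300:400]; hsv=cv2.cvtColor(f,cv2.COLOR_RGB2HSV)
print(f[45:55:3,35:70:2].tolist()[0])
t=imaging.get_image('top')
for q in('bar','lid'):
  us=[d['pixel'] for d in models.tip_of(p,q)][0]
  ut=[d['pixel'] for d in models.tip_of(t,q) if abs(d['pixel'][0]-302)<8]
  print(q,us,ut)
  if ut:
    r=least_squares(lambda X:np.r_[proj(p,X)-us,proj(t,X)-ut[0]],[600,0,150]); print(r.x.round(1),r.fun.round(1))
a,b=ray(p,(355,217),219),ray(p,(350,275),219); d=a-b; print((a+b)/2,np.linalg.norm(d),np.degrees(np.arctan2(d[1],d[0])))
cv2.imwrite('pics/w2.png',cv2.resize(f,(800,760),interpolation=cv2.INTER_CUBIC)[:600,:,::-1])
E
```

```text
[572.24318621 -54.56295295 209.        ]
[571.98973636 -54.394417   179.        ]
[[151, 112, 73], [151, 112, 73], [151, 111, 73], [129, 93, 61], [122, 88, 57], [161, 119, 78], [165, 122, 80], [163, 122, 79], [162, 121, 79], [160, 119, 77], [158, 116, 75], [153, 114, 73], [149, 110, 72], [137, 101, 65], [103, 74, 48], [118, 85, 54], [118, 85, 54], [118, 85, 55]]
bar [353.5, 247.1] []
lid [348.3, 235.7] [[300.9, 185.3]]
[571.6 -54.4 167. ] [-0.4  0.1  0.9 -0.2]
[575.83260613 -54.30240978 219.        ] 53.6472909499908 -10.112379942708493
```

View pics/w2.png

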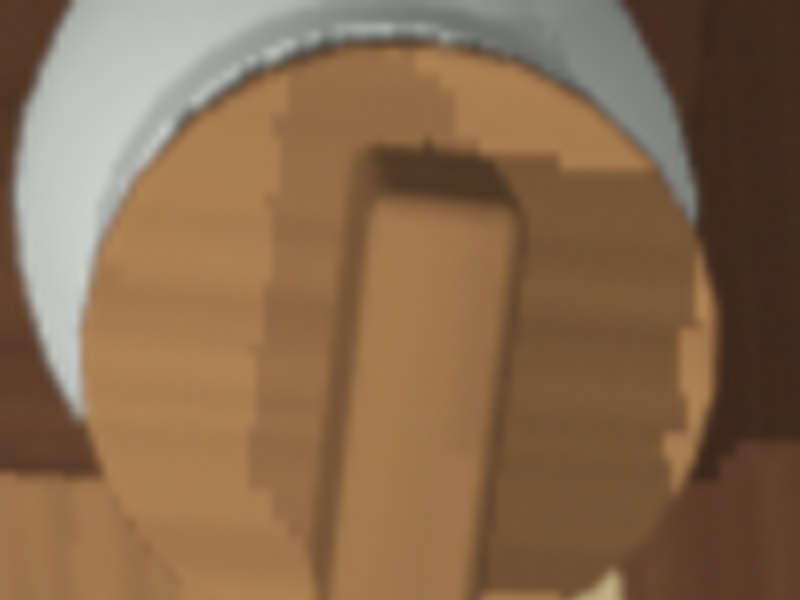

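Far end of the bar's top face is at (355.4,220), and its axis passes (350.6,270). The flange spans columns 310.2 to 390, so I can get the height from its width.

```bash
python3 - <<'E'
from h import *
s=arm.read_state(); p=wcam(imaging.get_image('wrist'),s)
E=p['extrinsics']
th=np.linspace(0,2*np.pi,361)
for z in (175,180,185,190,195):
    c=ray(p,(350.1,238.2),z)
    P=np.array([proj(p,c+40*np.array([np.cos(t),np.sin(t),0])) for t in th]); 
    print(z,c.round(1),P.min(0).round(1),P.max(0).round(1))
a,b=ray(p,(355.4,220),219),ray(p,(350.6,270),219); d=a-b; y=np.arctan2(d[1],d[0]); print(a,b,np.degrees(y))
for z in (215,220,225):
    e=ray(p,(355.4,220),z); print(z, e-28*d/np.linalg.norm(d))
E
```

```text
175 [571.4 -56.5 175. ] [310.5 198.8] [389.8 275.1]
180 [572.9 -56.2 180. ] [309.9 198.1] [390.4 275.7]
185 [574.4 -55.8 185. ] [309.2 197.5] [391.  276.2]
190 [575.8 -55.5 190. ] [308.6 196.8] [391.7 276.8]
195 [577.3 -55.2 195. ] [307.9 196.1] [392.3 277.4]
[599.92823742 -59.72667525 219.        ] [554.62538074 -51.17825613 219.        ] -10.685779863949868
215 [571.4663152  -54.88191979 215.        ]
220 [572.65065835 -54.44806833 220.        ]
225 [573.8350015  -54.01421688 225.        ]
```

```bash
python3 -c "
from h import *
print(rel([571.5,-55.2,262],down(-.17)))"
```

```text
(array([-21.2,  32.6,  68. ]), array([-0.   , -0.   ,  0.046]))
```

Request:
arm_command(rows=[{"grip": 1, "linear": [-21, 32.5, 0], "rot": [0, 0, 0.046]}, {"grip": 0.7, "linear": [-21, 32.5, 40], "rot": [0, 0, 0.046]}, {"grip": 0.7, "linear": [-21, 32.5, 68], "rot": [0, 0, 0.046]}, {"grip": 0.7, "linear": [-21, 32.5, 68], "rot": [0, 0, 0.046]}, {"grip": 0.7, "linear": [-21, 32.5, 68], "rot": [0, 0, 0.046]}])

```text
clock: 4.22
position: [572.7, -55.5, 263.3]
ee_rot: [0.996, -0.085, 0.001, 0.0]
contact_force: [1.0, 0.0, 0.1]
gripper_width: 59.7
grasp_force: 0.0
```

```bash
python3 - <<'E'
from h import *
s=arm.read_state(); p=wcam(imaging.get_image('wrist'),s); save(p,'w3.png')
print(s['position'],s['gripper_width'])
for q in ('bar','lid'):
  for d in models.tip_of(p,q)[:2]:
    print(q,d['pixel'],d['score'],[ray(p,d['pixel'],z).round(1).tolist() for z in (172,202)])
E
```

```text
[572.69435431 -55.52247862 263.27932545] 59.716276208463924
bar [316.7, 246.8] 0.78 [[562.7, -54.0, 172.0], [571.7, -55.6, 202.0]]
lid [315.4, 237.4] 0.87 [[570.7, -54.4, 172.0], [578.9, -55.9, 202.0]]
```

View pics/w3.png

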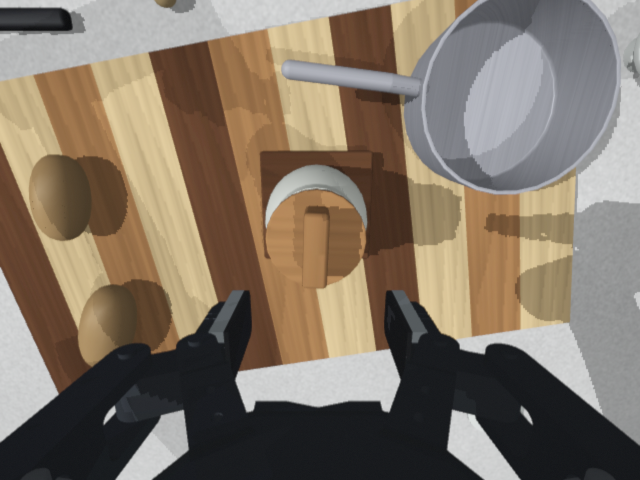

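Request:
arm_command(rows=[{"grip": 0.6, "linear": [-1, 0, 30], "rot": [0, 0, 0]}, {"grip": 0.5, "linear": [-1, 0, 55], "rot": [0, 0, 0]}, {"grip": 0.4, "linear": [-1, 0, 70], "rot": [0, 0, 0]}, {"grip": 0.35, "linear": [-1, 0, 77], "rot": [0, 0, 0]}, {"grip": 0.3, "linear": [-1, 0, 77], "rot": [0, 0, 0]}, {"grip": 0.27, "linear": [-1, 0, 77], "rot": [0, 0, 0]}, {"grip": 0.25, "linear": [-1, 0, 77], "rot": [0, 0, 0]}, {"grip": 0.25, "linear": [-1, 0, 77], "rot": [0, 0, 0]}])

```text
clock: 5.38
position: [571.0, -55.3, 185.2]
ee_rot: [0.996, -0.085, 0.0, -0.0]
contact_force: [0.4, -0.5, -0.5]
gripper_width: 20.9
grasp_force: 0.0
```

```bash
python3 - <<'E'
from h import *
s=arm.read_state(); p=wcam(imaging.get_image('wrist'),s); cv2.imwrite('pics/w4.png',p['frame'][140:380,120:520,::-1])
print(s)
E
```

```text
{'clock': 5.375, 'joints': array([ 1.85848079e-01,  3.06596619e-01, -1.41456687e-01,  8.50384119e-05,
       -1.12191916e+00,  1.21414439e+00]), 'joint_vel': array([-0.00028431,  0.00184868, -0.00417381, -0.00096225, -0.00110049,
        0.00391937]), 'joint_efforts': array([ 2.31238460e-03, -3.46745789e+01,  1.83154625e+01,  4.06763658e+00,
        1.77002308e-03, -1.48980806e-06]), 'position': array([570.98478606, -55.27052694, 185.24023039]), 'ee_rot': array([ 9.96356958e-01, -8.52797783e-02,  4.07135178e-04, -7.34573565e-05]), 'contact_force': array([ 0.3993111 , -0.51199058, -0.47919954]), 'wrist_torque': array([-0.02039043,  0.03778912, -0.06149359]), 'grasp_force': 0.0, 'gripper_width': 20.91858351799499}
```

View pics/w4.png

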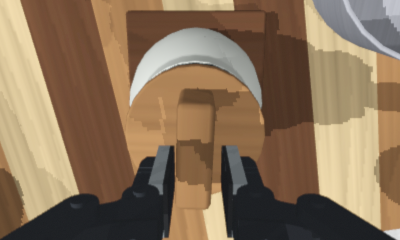

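The gripper straddles the bar loosely, with the flange's far edge at crop row 62 (image row about 202). I'll turn anticlockwise in small steps and watch that edge to detect the drop.

```bash
cat > m.py <<'E'
from h import *
s=arm.read_state(); p=imaging.get_image('wrist'); f=p['frame']
h=cv2.cvtColor(f,cv2.COLOR_RGB2HSV)[:,:,1].astype(int)
br=h>90
rows=[np.where(br[150:240,c])[0] for c in (305,318,330)]
def top(c): # scan upward from row 225 on flange until not brown
    r=225
    while br[r,c]: r-=1
    return r
def chord(r):
    a=b=318
    while br[r,a]: a-=1
    while br[r,b]: b+=1
    return a,b
print('edge',[top(c) for c in (300,309,318,327)],'chord',[chord(r) for r in (215,222)])
print('bar',[(np.round(d['pixel'],1).tolist(),round(d['score'],2)) for d in models.tip_of(p,'bar')[:2]],'lid',[np.round(d['pixel'],1).tolist() for d in models.tip_of(p,'lid')[:2]])
print('t',s['clock'],'pos',s['position'].round(1),'yaw',np.degrees(Ro.from_quat(s['ee_rot']).as_euler('zyx')[0]).round(1),'F',s['contact_force'].round(2),'M',s['wrist_torque'].round(3),s['gripper_width'].round(1),s['grasp_force'],'j6',s['joints'][5].round(2))
import sys
if len(sys.argv)>1: save(p,sys.argv[1])
E
python3 m.py
```

```text
edge [204, 203, 203, 204] chord [(277, 353), (267, 362)]
bar [([315.9, 289.5], 0.66)] lid [[316.3, 271.7]]Traceback (most recent call last):
  File "m.py", line 17, in <module>
    print('t',s['clock'],'pos',s['position'].round(1),'yaw',np.degrees(Ro.from_quat(s['ee_rot']).as_euler('zyx')[0]).round(1),'F',s['contact_force'].round(2),'M',s['wrist_torque'].round(3),s['gripper_width'].round(1),s['grasp_force'],'j6',s['joints'][5].round(2))
                                                                                                                                                                                             ^^^^^^^^^^^^^^^^^^^^^^^^
AttributeError: 'float' object has no attribute 'round'
```

Request:
arm_command(rows=[{"grip": 0.25, "linear": [0, 0, 0], "rot": [0, 0, -0.05]}, {"grip": 0.25, "linear": [0, 0, 0], "rot": [0, 0, -0.1]}, {"grip": 0.25, "linear": [0, 0, 0], "rot": [0, 0, -0.15]}, {"grip": 0.25, "linear": [0, 0, 0], "rot": [0, 0, -0.2]}, {"grip": 0.25, "linear": [0, 0, 0], "rot": [0, 0, -0.2]}])

```text
clock: 6.2
position: [570.8, -55.3, 184.8]
ee_rot: [1.0, 0.014, -0.0, 0.0]
contact_force: [-0.5, -0.6, -0.1]
gripper_width: 21.3
grasp_force: 0.0
```

```bash
python3 m.py
```

```text
edge [204, 202, 203, 203] chord [(275, 354), (266, 363)]
bar [([314.7, 290.5], 0.76), ([315.1, 216.4], 0.61)] lid [[315.4, 268.6]]Traceback (most recent call last):
  File "m.py", line 17, in <module>
    print('t',s['clock'],'pos',s['position'].round(1),'yaw',np.degrees(Ro.from_quat(s['ee_rot']).as_euler('zyx')[0]).round(1),'F',s['contact_force'].round(2),'M',s['wrist_torque'].round(3),s['gripper_width'].round(1),s['grasp_force'],'j6',s['joints'][5].round(2))
                                                                                                                                                                                             ^^^^^^^^^^^^^^^^^^^^^^^^
AttributeError: 'float' object has no attribute 'round'
```

```bash
sed -i "s/s\['gripper_width'\].round(1)/round(s['gripper_width'],1)/" m.py; python3 m.py | tail -1
```

```text
t 6.35 pos [570.8 -55.3 184.8] yaw -1.6 F [ 1.54  0.25 -0.6 ] M [-0.014 -0.001  0.037] 21.2 0.0 j6 1.41
```

Request:
arm_command(rows=[{"grip": 0.25, "linear": [0, 0, 0], "rot": [0, 0, -0.04]}, {"grip": 0.25, "linear": [0, 0, 0], "rot": [0, 0, -0.08]}, {"grip": 0.25, "linear": [0, 0, 0], "rot": [0, 0, -0.12]}, {"grip": 0.25, "linear": [0, 0, 0], "rot": [0, 0, -0.12]}])

```text
clock: 7.0
position: [570.8, -55.3, 184.8]
ee_rot: [0.997, 0.074, -0.0, 0.0]
contact_force: [-0.5, -1.0, -1.1]
gripper_width: 21.3
grasp_force: 0.0
```

```bash
python3 m.py
```

```text
edge [203, 202, 202, 203] chord [(275, 355), (265, 363)]
bar [] lid [[315.1, 267.9], [16.2, 107.0]]
t 7.0 pos [570.8 -55.3 184.8] yaw -8.5 F [-0.48 -0.97 -1.11] M [ 0.013  0.021 -0.015] 21.3 0.0 j6 1.53
```

Request:
arm_command(rows=[{"grip": 0.25, "linear": [0, 0, 0], "rot": [0, 0, -0.04]}, {"grip": 0.25, "linear": [0, 0, 0], "rot": [0, 0, -0.08]}, {"grip": 0.25, "linear": [0, 0, 0], "rot": [0, 0, -0.12]}, {"grip": 0.25, "linear": [0, 0, 0], "rot": [0, 0, -0.12]}])

```text
clock: 7.65
position: [570.8, -55.3, 184.8]
ee_rot: [0.991, 0.134, 0.0, -0.0]
contact_force: [-0.2, -0.1, 0.1]
gripper_width: 21.2
grasp_force: 0.0
```

```bash
python3 m.py w5.png; python3 -c "
import cv2;f=cv2.imread('pics/w5.png');cv2.imwrite('pics/w5.png',f[140:380,120:520])"
```

```text
edge [203, 201, 202, 203] chord [(274, 355), (265, 364)]
bar [([313.4, 289.5], 0.73)] lid [[314.2, 270.1]]
t 7.65 pos [570.8 -55.3 184.8] yaw -15.4 F [-0.22 -0.12  0.06] M [-0.034  0.029 -0.005] 21.2 0.0 j6 1.65
```

View pics/w5.png

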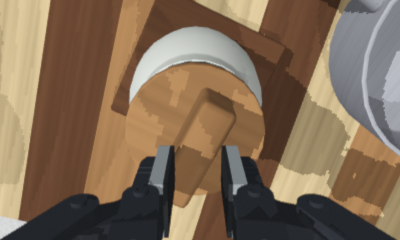

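The crop shows the bar tilted about 25° relative to the fingers, from (215,90) to (185,205). So the lid hasn't turned, and the pads are passing above the bar. I'll turn back, go lower, and close around it.

Request:
arm_command(rows=[{"grip": 0.35, "linear": [0, 0, 0], "rot": [0, 0, 0.15]}, {"grip": 0.35, "linear": [0, 0, 0], "rot": [0, 0, 0.3]}, {"grip": 0.35, "linear": [0, 0, 0], "rot": [0, 0, 0.44]}, {"grip": 0.35, "linear": [0, 0, 0], "rot": [0, 0, 0.44]}, {"grip": 0.35, "linear": [0, 0, 3], "rot": [0, 0, 0.44]}, {"grip": 0.35, "linear": [0, 0, 6], "rot": [0, 0, 0.44]}, {"grip": 0.35, "linear": [0, 0, 9], "rot": [0, 0, 0.44]}, {"grip": 0.35, "linear": [0, 0, 9], "rot": [0, 0, 0.44]}])

```text
clock: 8.8
position: [570.6, -55.3, 175.4]
ee_rot: [0.996, -0.085, -0.0, 0.0]
contact_force: [0.0, -0.7, -0.1]
gripper_width: 30.0
grasp_force: 0.0
```

```bash
python3 m.py
```

```text
edge [207, 206, 205, 207] chord [(279, 350), (269, 360)]
bar [([317.2, 298.8], 0.95)] lid [[314.2, 277.7]]
t 8.8 pos [570.6 -55.3 175.4] yaw 9.8 F [ 0.01 -0.71 -0.11] M [-0.05  -0.023 -0.022] 30.0 0.0 j6 1.21
```

Request:
arm_command(rows=[{"grip": 0.3, "linear": [0, 0, 2], "rot": [0, 0, 0]}, {"grip": 0.26, "linear": [0, 0, 2], "rot": [0, 0, 0]}, {"grip": 0.24, "linear": [0, 0, 2], "rot": [0, 0, 0]}, {"grip": 0.24, "linear": [0, 0, 2], "rot": [0, 0, 0]}, {"grip": 0.24, "linear": [0, 0, 2], "rot": [0, 0, 0]}])

```text
clock: 9.57
position: [570.8, -55.2, 173.8]
ee_rot: [0.996, -0.085, -0.0, -0.0]
contact_force: [0.5, 0.8, -0.1]
gripper_width: 20.6
grasp_force: 0.2
```

Request:
arm_command(rows=[{"grip": 0.24, "linear": [0, 0, 0], "rot": [0, 0, -0.05]}, {"grip": 0.24, "linear": [0, 0, 0], "rot": [0, 0, -0.1]}, {"grip": 0.24, "linear": [0, 0, 0], "rot": [0, 0, -0.15]}, {"grip": 0.24, "linear": [0, 0, 0], "rot": [0, 0, -0.2]}, {"grip": 0.24, "linear": [0, 0, 0], "rot": [0, 0, -0.2]}])

```text
clock: 10.2
position: [570.8, -55.3, 173.9]
ee_rot: [1.0, 0.014, 0.0, -0.0]
contact_force: [-0.7, 0.1, 0.3]
gripper_width: 20.7
grasp_force: 0.5
```

```bash
cat >> m.py <<'E'
# bar angle vs. tool: fit rectangle to bright top face via edges of the bar in rows 215-260
g=cv2.GaussianBlur(f,(5,5),0)
m=np.zeros(f.shape[:2],bool); 
e=cv2.Canny(cv2.cvtColor(f,cv2.COLOR_RGB2GRAY),30,80)
L=cv2.HoughLinesP(e[215:300,285:350],1,np.pi/360,15,minLineLength=22,maxLineGap=4)
print('lines',[] if L is None else [(l[0].tolist(),round(float(np.degrees(np.arctan2(l[0][0]-l[0][2],l[0][3]-l[0][1]))),1)) for l in L[:8]])
E
python3 m.py
```

```text
edge [210, 208, 208, 208] chord [(283, 349), (272, 359)]
bar [([318.1, 305.7], 0.75)] lid [[316.4, 279.3], [314.8, 218.7]]
t 10.2 pos [570.8 -55.3 173.9] yaw -1.6 F [-0.7   0.13  0.35] M [ 0.101  0.029 -0.029] 20.7 0.4750359091849532 j6 1.41
lines [([14, 68, 21, 21], -171.5), ([26, 19, 60, 23], -83.3), ([55, 80, 60, 42], -172.5), ([18, 36, 64, 41], -83.8), ([16, 71, 19, 47], -172.9), ([50, 83, 57, 42], -170.3), ([54, 23, 60, 48], -13.5)]
```

The bar now sits about 8° off the tool and the pads feel contact, so the lid is being driven. I'll continue anticlockwise.

Request:
arm_command(rows=[{"grip": 0.24, "linear": [0, 0, 0], "rot": [0, 0, -0.04]}, {"grip": 0.24, "linear": [0, 0, 0], "rot": [0, 0, -0.08]}, {"grip": 0.24, "linear": [0, 0, 0], "rot": [0, 0, -0.12]}, {"grip": 0.24, "linear": [0, 0, 0], "rot": [0, 0, -0.12]}])

```text
clock: 10.85
position: [570.8, -55.3, 173.9]
ee_rot: [0.997, 0.074, 0.0, 0.0]
contact_force: [-0.7, 0.0, 0.9]
gripper_width: 20.7
grasp_force: 0.6
```

```bash
python3 m.py
```

```text
edge [209, 208, 208, 208] chord [(283, 349), (271, 359)]
bar [([316.3, 305.3], 0.88)] lid []
t 10.85 pos [570.8 -55.3 173.9] yaw -8.5 F [-0.68  0.03  0.9 ] M [0.054 0.022 0.057] 20.7 0.6251711681397865 j6 1.53
lines [([0, 70, 35, 84], -68.2), ([14, 68, 20, 23], -172.4), ([27, 36, 56, 41], -80.2), ([55, 81, 58, 56], -173.2), ([25, 19, 51, 22], -83.4), ([15, 72, 20, 38], -171.6), ([50, 84, 54, 58], -171.3), ([19, 58, 35, 80], -36.0)]
```

Request:
arm_command(rows=[{"grip": 0.24, "linear": [0, 0, 0], "rot": [0, 0, -0.04]}, {"grip": 0.24, "linear": [0, 0, 0], "rot": [0, 0, -0.08]}, {"grip": 0.24, "linear": [0, 0, 0], "rot": [0, 0, -0.12]}, {"grip": 0.24, "linear": [0, 0, 0], "rot": [0, 0, -0.12]}])

```text
clock: 11.5
position: [570.8, -55.2, 173.9]
ee_rot: [0.991, 0.134, 0.0, 0.0]
contact_force: [-0.7, 0.3, 0.1]
gripper_width: 20.7
grasp_force: 0.6
```

```bash
python3 m.py
```

```text
edge [209, 208, 208, 208] chord [(283, 349), (271, 360)]
bar [([319.9, 302.0], 0.63)] lid [[314.2, 278.6]]
t 11.5 pos [570.8 -55.2 173.9] yaw -15.4 F [-0.69  0.26  0.05] M [ 0.157  0.007 -0.016] 20.7 0.6105859891249565 j6 1.65
lines [([18, 37, 54, 39], -86.8), ([16, 70, 21, 38], -171.1), ([52, 71, 57, 42], -170.2), ([55, 80, 60, 46], -171.6), ([41, 24, 64, 28], -80.1), ([25, 19, 51, 22], -83.4)]
```

Request:
arm_command(rows=[{"grip": 0.24, "linear": [0, 0, 0], "rot": [0, 0, -0.04]}, {"grip": 0.24, "linear": [0, 0, 0], "rot": [0, 0, -0.08]}, {"grip": 0.24, "linear": [0, 0, 0], "rot": [0, 0, -0.12]}, {"grip": 0.24, "linear": [0, 0, 0], "rot": [0, 0, -0.12]}])

```text
clock: 12.15
position: [570.7, -55.4, 173.7]
ee_rot: [0.981, 0.193, -0.0, 0.0]
contact_force: [0.1, 0.5, 0.5]
gripper_width: 20.9
grasp_force: 0.0
```

```bash
python3 m.py
```

```text
edge [205, 204, 204, 205] chord [(278, 352), (267, 362)]
bar [([314.8, 292.4], 0.71)] lid [[314.5, 271.0]]
t 12.15 pos [570.7 -55.4 173.7] yaw -22.3 F [0.08 0.48 0.49] M [-0.011 -0.028 -0.017] 20.9 0.0 j6 1.77
lines [([19, 29, 51, 32], -84.6), ([10, 12, 10, 35], 0.0), ([50, 80, 53, 51], -174.1)]
```

Request:
arm_command(rows=[{"grip": 0.24, "linear": [0, 0, 0], "rot": [0, 0, -0.04]}, {"grip": 0.24, "linear": [0, 0, 0], "rot": [0, 0, -0.08]}, {"grip": 0.24, "linear": [0, 0, 0], "rot": [0, 0, -0.12]}, {"grip": 0.24, "linear": [0, 0, 0], "rot": [0, 0, -0.12]}])

```text
clock: 12.8
position: [570.8, -55.3, 173.8]
ee_rot: [0.968, 0.251, 0.0, 0.0]
contact_force: [0.1, 0.3, -0.7]
gripper_width: 20.6
grasp_force: 0.0
```

```bash
python3 m.py
```

```text
edge [206, 204, 204, 205] chord [(278, 352), (268, 363)]
bar [] lid [[316.5, 270.2]]
t 12.8 pos [570.8 -55.3 173.8] yaw -29.1 F [ 0.11  0.3  -0.73] M [ 0.059 -0.032  0.033] 20.6 0.0 j6 1.89
lines [([12, 69, 23, 16], -168.3), ([15, 71, 24, 29], -167.9), ([15, 33, 22, 0], -168.0), ([13, 30, 15, 4], -175.6), ([50, 84, 57, 52], -167.7), ([26, 28, 55, 33], -80.2), ([14, 73, 23, 30], -168.2), ([33, 41, 57, 41], -90.0)]
```

The lid has dropped: the flange edge moved from row 208 to 204 and the bar from row 303 to 292. Now I'll realign, lower the fingers further around the bar, and screw clockwise.

Request:
arm_command(rows=[{"grip": 0.35, "linear": [0, 0, 0], "rot": [0, 0, 0.1]}, {"grip": 0.35, "linear": [0, 0, 0], "rot": [0, 0, 0.2]}, {"grip": 0.35, "linear": [0, 0, 5], "rot": [0, 0, 0.2]}, {"grip": 0.35, "linear": [0, 0, 10], "rot": [0, 0, 0.2]}, {"grip": 0.35, "linear": [0, 0, 14], "rot": [0, 0, 0.2]}, {"grip": 0.3, "linear": [0, 0, 17], "rot": [0, 0, 0.2]}, {"grip": 0.26, "linear": [0, 0, 17], "rot": [0, 0, 0.2]}, {"grip": 0.24, "linear": [0, 0, 17], "rot": [0, 0, 0.2]}, {"grip": 0.24, "linear": [0, 0, 17], "rot": [0, 0, 0.2]}])

```text
clock: 14.08
position: [570.9, -55.3, 157.0]
ee_rot: [0.988, 0.154, 0.0, -0.0]
contact_force: [-0.6, 0.2, -0.0]
gripper_width: 20.6
grasp_force: 0.0
```

```bash
python3 m.py w6.png; python3 -c "
import cv2;f=cv2.imread('pics/w6.png');cv2.imwrite('pics/w6.png',f[140:380,120:520])"
```

```text
edge [212, 210, 210, 211] chord [(289, 339), (274, 356)]
bar [([315.4, 310.2], 0.87)] lid [[317.7, 284.5]]
t 14.075 pos [570.9 -55.3 157. ] yaw -17.7 F [-0.6   0.21 -0.01] M [ 0.    -0.059  0.033] 20.6 0.0 j6 1.69
lines [([16, 42, 38, 43], -87.4)]
```

View pics/w6.png

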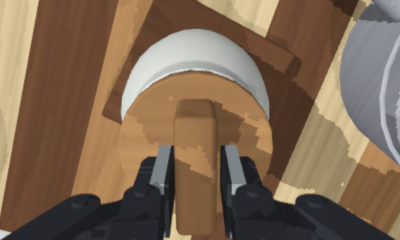

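The view shows the bar aligned between the pads, at columns 175–215 of the crop. Screwing clockwise.

Request:
arm_command(rows=[{"grip": 0.24, "linear": [0, 0, 0], "rot": [0, 0, 0.06]}, {"grip": 0.24, "linear": [0, 0, 0], "rot": [0, 0, 0.12]}, {"grip": 0.24, "linear": [0, 0, 0], "rot": [0, 0, 0.18]}, {"grip": 0.24, "linear": [0, 0, 0], "rot": [0, 0, 0.24]}, {"grip": 0.24, "linear": [0, 0, 0], "rot": [0, 0, 0.3]}, {"grip": 0.24, "linear": [0, 0, 0], "rot": [0, 0, 0.36]}, {"grip": 0.24, "linear": [0, 0, 0], "rot": [0, 0, 0.42]}, {"grip": 0.24, "linear": [0, 0, 0], "rot": [0, 0, 0.48]}, {"grip": 0.24, "linear": [0, 0, 0], "rot": [0, 0, 0.48]}])

```text
clock: 15.35
position: [570.8, -55.2, 156.8]
ee_rot: [0.996, -0.085, 0.0, -0.0]
contact_force: [0.4, 0.3, 0.1]
gripper_width: 20.7
grasp_force: 0.2
```

```bash
python3 m.py
```

```text
edge [210, 208, 208, 208] chord [(285, 350), (272, 361)]
bar [([320.2, 307.0], 0.73)] lid [[318.4, 282.8]]
t 15.35 pos [570.8 -55.2 156.8] yaw 9.7 F [0.41 0.34 0.05] M [ 0.078 -0.046 -0.035] 20.7 0.17270395779632963 j6 1.21
lines [([47, 37, 50, 64], -6.3), ([5, 39, 8, 68], -5.9), ([43, 39, 46, 78], -4.4), ([10, 40, 40, 37], -95.7)]
```

Bar tilts −6° and the flange edge has gone from row 210 to 208, so the lid is sinking. Continuing.

Request:
arm_command(rows=[{"grip": 0.24, "linear": [0, 0, 0], "rot": [0, 0, 0.06]}, {"grip": 0.24, "linear": [0, 0, 0], "rot": [0, 0, 0.12]}, {"grip": 0.24, "linear": [0, 0, 0], "rot": [0, 0, 0.18]}, {"grip": 0.24, "linear": [0, 0, 0], "rot": [0, 0, 0.24]}, {"grip": 0.24, "linear": [0, 0, 0], "rot": [0, 0, 0.3]}, {"grip": 0.24, "linear": [0, 0, 0], "rot": [0, 0, 0.36]}, {"grip": 0.24, "linear": [0, 0, 0], "rot": [0, 0, 0.42]}, {"grip": 0.24, "linear": [0, 0, 0], "rot": [0, 0, 0.42]}])

```text
clock: 16.5
position: [570.7, -55.2, 156.6]
ee_rot: [0.957, -0.291, -0.0, -0.0]
contact_force: [-0.2, 1.1, -0.4]
gripper_width: 20.5
grasp_force: 0.4
```

```bash
python3 m.py
```

```text
edge [210, 208, 208, 208] chord [(284, 350), (272, 361)]
bar [([318.0, 306.4], 0.67)] lid []
t 16.5 pos [570.7 -55.2 156.6] yaw 33.8 F [-0.2   1.12 -0.36] M [0.282 0.043 0.002] 20.5 0.4344336656140513 j6 0.8
lines [([48, 48, 52, 83], -6.5), ([3, 49, 8, 26], -167.7), ([25, 20, 61, 1], -117.8)]
```

Request:
arm_command(rows=[{"grip": 0.24, "linear": [0, 0, 0], "rot": [0, 0, 0.04]}, {"grip": 0.24, "linear": [0, 0, 0], "rot": [0, 0, 0.08]}, {"grip": 0.24, "linear": [0, 0, 0], "rot": [0, 0, 0.12]}, {"grip": 0.24, "linear": [0, 0, 0], "rot": [0, 0, 0.16]}, {"grip": 0.24, "linear": [0, 0, 0], "rot": [0, 0, 0.16]}])

```text
clock: 17.27
position: [570.7, -55.1, 156.6]
ee_rot: [0.931, -0.366, -0.0, -0.0]
contact_force: [0.6, 1.8, -2.0]
gripper_width: 20.8
grasp_force: 1.2
```

```bash
python3 m.py
```

```text
edge [210, 208, 208, 209] chord [(285, 349), (273, 361)]
bar [([317.1, 308.5], 0.82)] lid [[319.9, 281.7]]
t 17.275 pos [570.7 -55.1 156.6] yaw 43.0 F [ 0.59  1.82 -2.  ] M [ 0.413 -0.049  0.027] 20.8 1.1961736448164437 j6 0.64
lines [([4, 43, 9, 84], -7.0), ([13, 41, 38, 37], -99.1)]
```

Request:
arm_command(rows=[{"grip": 0.24, "linear": [0, 0, 0], "rot": [0, 0, 0.04]}, {"grip": 0.24, "linear": [0, 0, 0], "rot": [0, 0, 0.08]}, {"grip": 0.24, "linear": [0, 0, 0], "rot": [0, 0, 0.12]}, {"grip": 0.24, "linear": [0, 0, 0], "rot": [0, 0, 0.12]}])

```text
clock: 17.92
position: [570.5, -55.0, 156.5]
ee_rot: [0.907, -0.421, -0.0, -0.0]
contact_force: [-0.4, 2.6, -2.3]
gripper_width: 20.3
grasp_force: 2.2
```

```bash
python3 m.py
```

```text
edge [210, 208, 209, 209] chord [(286, 349), (273, 361)]
bar [([318.8, 306.4], 0.9)] lid [[315.4, 281.7], [315.2, 221.3]]
t 17.925 pos [570.5 -55.  156.5] yaw 49.8 F [-0.42  2.59 -2.27] M [0.718 0.029 0.087] 20.3 2.233479602728039 j6 0.52
lines [([63, 70, 63, 32], 180.0), ([16, 22, 40, 1], -131.2), ([3, 46, 9, 84], -9.0), ([45, 41, 47, 65], -4.8), ([4, 42, 37, 38], -96.9), ([0, 14, 31, 17], -84.5), ([3, 49, 9, 25], -166.0), ([64, 70, 64, 48], 180.0)]
```

Request:
arm_command(rows=[{"grip": 0.24, "linear": [0, 0, 0], "rot": [0, 0, 0.04]}, {"grip": 0.24, "linear": [0, 0, 0], "rot": [0, 0, 0.08]}, {"grip": 0.24, "linear": [0, 0, 0], "rot": [0, 0, 0.12]}, {"grip": 0.24, "linear": [0, 0, 0], "rot": [0, 0, 0.12]}])

```text
clock: 18.58
position: [570.2, -55.0, 156.2]
ee_rot: [0.88, -0.475, -0.001, 0.0]
contact_force: [-0.5, 3.0, -2.6]
gripper_width: 20.8
grasp_force: 4.3
```

```bash
python3 m.py
```

```text
edge [211, 209, 209, 209] chord [(286, 349), (274, 361)]
bar [([320.9, 307.3], 0.88)] lid [[316.7, 281.7]]
t 18.575 pos [570.2 -55.  156.2] yaw 56.7 F [-0.48  2.98 -2.63] M [0.947 0.153 0.13 ] 20.8 4.286772774048586 j6 0.4
lines [([42, 38, 52, 84], -12.3), ([4, 41, 49, 37], -95.1), ([14, 23, 35, 0], -137.6), ([2, 17, 26, 12], -101.8), ([60, 76, 62, 41], -176.7)]
```

Request:
arm_command(rows=[{"grip": 0.24, "linear": [0, 0, 0], "rot": [0, 0, 0.03]}, {"grip": 0.24, "linear": [0, 0, 0], "rot": [0, 0, 0.06]}, {"grip": 0.24, "linear": [0, 0, 0], "rot": [0, 0, 0.1]}, {"grip": 0.24, "linear": [0, 0, 0], "rot": [0, 0, 0.1]}])

```text
clock: 19.23
position: [570.3, -55.1, 156.1]
ee_rot: [0.855, -0.519, -0.001, 0.0]
contact_force: [-0.3, 4.7, -7.9]
gripper_width: 20.5
grasp_force: 7.5
```

```bash
python3 m.py w7.png;  python3 -c "
import cv2;f=cv2.imread('pics/w7.png');cv2.imwrite('pics/w7.png',cv2.resize(f[140:380,120:520],(800,480)))"
```

```text
edge [211, 209, 209, 209] chord [(287, 348), (274, 361)]
bar [([316.2, 303.8], 0.7)] lid [[317.9, 280.1]]
t 19.225 pos [570.3 -55.1 156.1] yaw 62.5 F [-0.33  4.68 -7.9 ] M [1.31  0.19  0.216] 20.5 7.513211349723861 j6 0.29
lines [([12, 24, 26, 2], -147.5), ([2, 46, 9, 84], -10.4), ([43, 24, 47, 50], -8.7), ([16, 64, 40, 74], -67.4), ([2, 50, 8, 26], -166.0)]
```

View pics/w7.png

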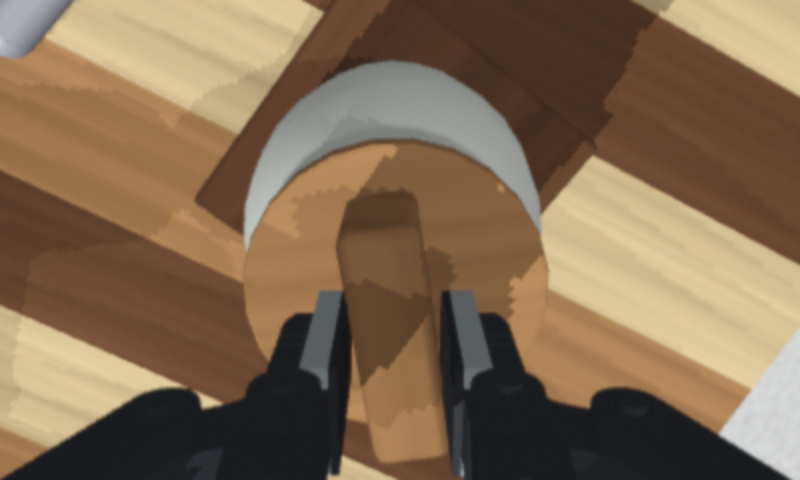

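The bar is held skewed about 9° between the pads and the lid sits flat. The load is rising as the lid reaches the seal. I'll lower 1 mm to unload and continue slowly.

Request:
arm_command(rows=[{"grip": 0.24, "linear": [0, 0, 1], "rot": [0, 0, 0]}, {"grip": 0.24, "linear": [0, 0, 1], "rot": [0, 0, 0.03]}, {"grip": 0.24, "linear": [0, 0, 1], "rot": [0, 0, 0.06]}, {"grip": 0.24, "linear": [0, 0, 1], "rot": [0, 0, 0.06]}])

```text
clock: 19.88
position: [570.5, -55.1, 155.8]
ee_rot: [0.839, -0.544, -0.0, 0.0]
contact_force: [-0.6, 5.3, -6.7]
gripper_width: 20.4
grasp_force: 8.7
```

```bash
python3 m.py|tail -2
```

```text
t 19.875 pos [570.5 -55.1 155.8] yaw 65.9 F [-0.58  5.34 -6.72] M [1.557 0.298 0.258] 20.4 8.651161437446717 j6 0.23
lines [([2, 46, 9, 84], -10.4), ([6, 31, 20, 7], -149.7), ([3, 42, 35, 38], -97.1), ([43, 40, 49, 77], -9.2)]
```

Request:
arm_command(rows=[{"grip": 0.24, "linear": [0, 0, 0], "rot": [0, 0, 0.03]}, {"grip": 0.24, "linear": [0, 0, 0], "rot": [0, 0, 0.06]}, {"grip": 0.24, "linear": [0, 0, 0], "rot": [0, 0, 0.06]}])

```text
clock: 20.4
position: [570.5, -55.0, 155.6]
ee_rot: [0.822, -0.569, -0.0, 0.0]
contact_force: [-0.9, 4.9, -7.2]
gripper_width: 20.7
grasp_force: 9.2
```

```bash
python3 m.py
```

```text
edge [211, 209, 209, 209] chord [(287, 348), (275, 361)]
bar [([316.9, 304.1], 0.6)] lid [[316.2, 281.4]]
t 20.4 pos [570.5 -55.  155.6] yaw 69.4 F [-0.93  4.89 -7.16] M [1.511 0.242 0.278] 20.7 9.167447172221728 j6 0.17
lines [([43, 24, 48, 57], -8.6), ([43, 40, 49, 83], -7.9), ([2, 50, 9, 84], -11.6), ([10, 41, 33, 38], -97.4)]
```

Request:
arm_command(rows=[{"grip": 0.24, "linear": [0, 0, 0], "rot": [0, 0, 0.03]}, {"grip": 0.24, "linear": [0, 0, 0], "rot": [0, 0, 0.06]}, {"grip": 0.24, "linear": [0, 0, 0], "rot": [0, 0, 0.06]}])

```text
clock: 20.92
position: [570.4, -55.0, 155.5]
ee_rot: [0.805, -0.593, -0.0, 0.0]
contact_force: [0.1, 5.8, -8.7]
gripper_width: 20.4
grasp_force: 12.8
```

```bash
python3 m.py|tail -2
```

```text
t 20.925 pos [570.4 -55.  155.5] yaw 72.8 F [ 0.07  5.83 -8.72] M [1.533 0.274 0.348] 20.4 12.793864442501217 j6 0.11
lines [([41, 22, 50, 68], -11.1), ([41, 38, 49, 77], -11.6), ([1, 48, 9, 84], -12.5), ([3, 25, 33, 20], -99.5), ([14, 41, 36, 37], -100.3), ([38, 83, 48, 59], -157.4)]
```

Request:
arm_command(rows=[{"grip": 0.24, "linear": [0, 0, 0], "rot": [0, 0, 0.025]}, {"grip": 0.24, "linear": [0, 0, 0], "rot": [0, 0, 0.05]}, {"grip": 0.24, "linear": [0, 0, 0], "rot": [0, 0, 0.05]}])

```text
clock: 21.45
position: [570.4, -54.8, 155.4]
ee_rot: [0.79, -0.613, -0.001, 0.0]
contact_force: [-1.2, 5.9, -8.9]
gripper_width: 20.7
grasp_force: 20.6
```

```bash
python3 m.py
```

```text
edge [211, 209, 209, 209] chord [(288, 347), (275, 362)]
bar [([320.9, 307.7], 0.55)] lid [[318.6, 279.1]]
t 21.45 pos [570.4 -54.8 155.4] yaw 75.6 F [-1.24  5.89 -8.92] M [1.683 0.239 0.66 ] 20.7 20.5690023698844 j6 0.07
lines [([1, 44, 38, 38], -99.2), ([40, 22, 48, 61], -11.6), ([0, 47, 5, 73], -10.9), ([39, 39, 46, 64], -15.6), ([0, 26, 32, 20], -100.6), ([41, 24, 48, 59], -11.3)]
```

Moment jumped from 0.35 to 0.66 N m while the bar stayed put, so the lid is at its stop after about 82°. I'll back off, open and rise.

Request:
arm_command(rows=[{"grip": 0.24, "linear": [0, 0, 0], "rot": [0, 0, -0.06]}, {"grip": 0.24, "linear": [0, 0, 0], "rot": [0, 0, -0.12]}, {"grip": 0.35, "linear": [0, 0, 0], "rot": [0, 0, -0.18]}, {"grip": 0.6, "linear": [0, 0, 0], "rot": [0, 0, -0.18]}, {"grip": 0.6, "linear": [0, 0, 0], "rot": [0, 0, -0.18]}, {"grip": 0.6, "linear": [0, 0, -20], "rot": [0, 0, -0.18]}, {"grip": 0.6, "linear": [0, 0, -60], "rot": [0, 0, -0.18]}, {"grip": 0.6, "linear": [0, 0, -106], "rot": [0, 0, -0.18]}, {"grip": 0.6, "linear": [0, 0, -106], "rot": [0, 0, -0.18]}])

```text
clock: 22.72
position: [573.4, -55.8, 267.2]
ee_rot: [0.842, -0.54, 0.005, -0.003]
contact_force: [0.5, -0.1, -0.1]
gripper_width: 51.3
grasp_force: 0.0
```

```bash
python3 - <<'E'
from h import *
s=arm.read_state(); print(s['clock'],s['position'],s['contact_force'].round(1))
p=imaging.get_image('wrist'); q=imaging.get_image('scene')
a=cv2.resize(p['frame'][150:350,220:420],(400,400)); b=cv2.resize(q['frame'][205:285,335:415],(400,400),interpolation=cv2.INTER_CUBIC)
cv2.imwrite('pics/c2.png',np.hstack([b,a])[:,:,::-1])
E
```

```text
22.725 [573.39550471 -55.77691877 267.18833887] [ 0.5 -0.1 -0.1]
```

View pics/c2.png

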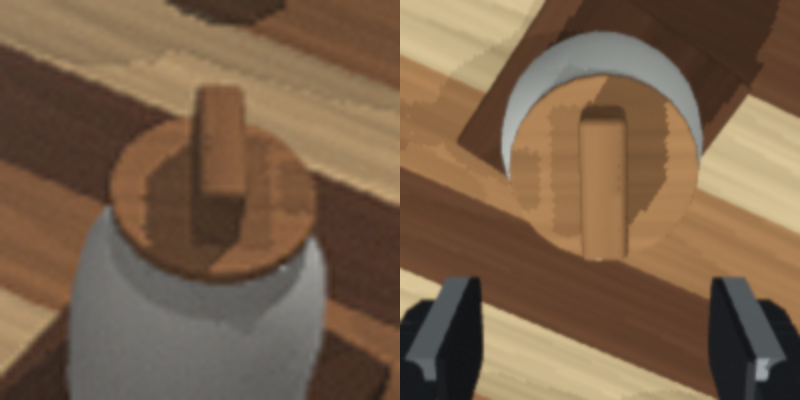

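The lid sits flat on the crock with no black seal gap. The flange's front edge has gone down from crop row 252 to 280, and the lid turned about 83° clockwise in all, with the gripper clear. Handing in.

```bash
python3 -c "
from h import *
print(job.job_done())"
```

```text
the job is handed in; nothing more can be done
None
```

The lid dropped into the thread and was screwed about 83° clockwise until the turning moment jumped at the stop; it sits flat and released, and I've handed the job in, but no verdict came back.

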